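# Step the paint carousel round to blue

### The arm

A 7-joint arm with a two-finger parallel gripper is mounted at the origin on the work surface. World frame = base frame: x ahead of the robot, y to its left, z up, the work surface at z = 0. Lengths are in m, angles in rad, forces in N, time in s.
With the tool pointing down it reaches from about 0.425 to 1.025 m from the base axis. Payload 3.6 kg.
Tool frame: the origin (TCP) lies between the finger pads; the fingertips stand 22 mm ahead of it and the grasp point (between the pads) lies 3 mm ahead of it; z points along the fingers, y is the line along which they close (so a half turn about z gives the same grasp; the last joint's range is limited). The gripper opens to 85 mm and grips with 20 to 120 N. Pads are 22 mm wide; open, the fingers measure 114 mm over their backs; the gripper's body (76 mm by 85 mm) begins 54 mm behind the grasp point. The pads swing forward as they close: fully open they stand 13 mm farther back than shut.
Start: joints at [1.196, 0.591, 0.048, 1.609, -0.033, 0.943, -0.034], TCP at [0.201, -0.697, 0.221] pointing down, gripper open.
Joint ranges: [-2.69, 2.69], [-0.47, 2.24], [-1.27, 1.36], [0.19, 2.51], [-1.53, 4.68], [0.08, 2.07], [-3.09, 3.09]. Speed limits (rad/s): [2.57, 2.57, 3.14, 3.14, 3.14, 3.14, 3.14].

### API

Orientations are given as a rotation vector (axis times angle).
In Python, from rig import bot gives the robot as it stands. Calls block until the motion is done:
- bot.move_to(position, orientation): joint-space move of the TCP to a pose.
- bot.movel(position, max_speed=0.15, orientation=None): straight line of the TCP; orientation=None keeps the orientation; max_speed is the mean speed in m/s.
- bot.set_joints(angles): joint-space move.
- bot.grip(opening, newtons=None): finger opening in m; newtons is the grip in N (None keeps the last); returns when the fingers have stopped.
- bot.sleep(seconds).
- bot.solve_ik(position, orientation): joint angles nearest the present ones, or None.
- bot.get_obs(): the state.
- bot.capture(name): name is "scene" or "top" or "wrist"; returns the picture (480x640x3 uint8, red, green, blue); there is no depth.
- bot.camera_info(name): a dict with "camera_matrix" (3x3 intrinsics, pixels), "pose" (4x4, takes a point from camera to world coordinates). Camera axes: x right, y up, looking along -z (the intrinsics and any distortion apply to the point x, -y, -z); pixel columns grow to the right and rows downward; lengths in m; the calibration is good to about 2 mm. A picture is of the moment at which its call begins: read the wrist's pose just before it. camera_info takes no time and is no camera call; for the wrist camera it gives the pose at the moment of the call.
A pose or a line that the arm cannot do raises bot.PlanningError and nothing moves.
- bot.finish_job(): hands the job in; it is judged then, once.
The state is a dict: "time": time; "q": joint angles; "qvel": joint speeds; "tau": joint torques, N m; "tool_pos": TCP position; "tool_rot": TCP orientation; "contact_force": force on the tool from outside, world axes, zero at the start; "ft_torque": the same for the moment, N m; "finger_gap": finger opening in m; "grip_force": force on a finger pad.
Only numpy, scipy, OpenCV 4.12 (cv2) and the standard library are available. Lean on these libraries where they do the work, as an engineer would, in place of code of your own. Each camera call takes 0.05 s, during which the arm holds its last target. There are 200 camera calls.

### The job

By pushing on the tabs that stick out of its rim, turn the wheel of the paint carousel step by step until the blue paint cake's tab clicks in over the black arrow on the carousel's foot, then leave the wheel alone. Do not touch the paint cakes, do not lift the carousel or push it away from its place, and leave the cup, tape roll, little house and glue bottle as they are.

Things in the scene. Friction and masses are not known exactly. Their poses are not given: they have to be found in the camera images.
- carousel: Paint carousel standing loose on the table (about 2 kg; slides if pushed hard). Origin: centre of the foot's underside, on the wheel's upright axis. Wooden foot: disc 170 mm across, 12 mm high, with a flat tongue 44 mm wide, 10 mm high, out to 155 mm along its own -x, bearing a black arrow that points inward; column 90 mm across up to 37 mm. Nothing else stands below the wheel or its tabs.
- blue_tab (a point): Point on the blue tab's centre line, 100 mm from the wheel's axis, 44 mm above the table; it goes round with the wheel. The six tabs, one in line with each cake, every 60 degrees, are black bars with a cap in the cake's colour, level and radial, from the rim (80 mm from the axis) out to 115 mm, 14 mm wide, from 36 to 53 mm above the table.
- arrow (a point): The point on the foot's tongue, at the head of the black arrow, 100 mm from the wheel's axis and 12 mm above the table: the blue tab's point must come to rest straight above it.
- wheel (a joint): Grey wheel, 160 mm across, 38 to 50 mm above the table. Joint: rad, counterclockwise from above, endless both ways; 0 or a whole turn is blue over the arrow. Clicks every 1.047 rad, held by a spring: pushed a little over half way, it jumps on to the next click and stays. A tab takes 2 to 3 N. Rarely it starts balanced half way. From above, counterclockwise: blue, yellow, green, white, red, orange.
- cake_blue: Blue paint cake fixed on the wheel, a disc 42 mm across, from 50 to 60 mm above the table; origin at the centre of its underside, 53 mm from the wheel's axis. Not to be touched.
- cake_yellow: Yellow paint cake, same size. Not to be touched.
- cake_green: Green paint cake, same size. Not to be touched.
- cake_white: White paint cake, same size. Not to be touched.
- cake_red: Red paint cake, same size. Not to be touched.
- cake_orange: Orange paint cake, same size. Not to be touched.
- water_cup: Empty white cup, 68 mm across, 75 mm high; origin at the centre of its underside. Leave alone.
- tape_roll: Roll of amber tape lying flat, 90 mm across, 24 mm high; origin at the centre of its underside. Leave alone.
- house: Little wooden house, orange with a red roof, about 58 by 59 mm and 76 mm high; origin at the centre of its underside. Leave alone.
- glue: White glue bottle with a blue label and an orange cap, 56 mm across, 150 mm high; origin at the centre of its underside. Leave alone.

How it is judged:
At the end, for the whole second after the job is handed in: The blue tab rests at the click position over the arrow (its point within 12 mm of the arrow's, seen from above), the wheel is still, the carousel stands flat within 50 mm of where its arrow was, and cup, tape, house and glue are within 30 mm of where they were (horizontal distance between blue_tab and arrow below 0.012 m and velocity of joint wheel between -0.1 and 0.1 rad/s and distance of arrow from where it was at the start of the episode below 0.05 m and angle between carousel's own z axis and vertical below 0.05 rad and distance of each of water_cup, tape_roll, house, glue from where it was at the start of the episode below 0.03 m); the robot touches nothing.
It fails at once if a paint cake is touched (contact force between any of cake_blue, cake_yellow, cake_green, cake_white, cake_red, cake_orange and the arm above 1 N).
It fails at once if the carousel is lifted or tipped (height (world z) of carousel above 0.012 m or angle between carousel's own z axis and vertical above 0.15 rad).
It fails at once if the carousel is pushed away from its place (its arrow by more than 50 mm) (distance of arrow from where it was at the start of the episode above 0.05 m).
It fails at once if a bystander is shifted by more than 30 mm, lifted or knocked over (distance of any of water_cup, tape_roll, house, glue from where it was at the start of the episode above 0.03 m or angle between any of water_cup, house, glue's own z axis and vertical above 0.5 rad).
It also fails if it takes over 54 s, if anything falls off the work surface, if the arm or the gripper's body presses on something with over 40 N, if the wrist force passes 120 N, or if a joint passes its speed limit or range.

## Working session

There is one attempt and no reset: what is moved stays moved. The work goes in short steps, each a Python script; the robot and the scene stay as the last script left them, time stands still between calls to the robot, and variables do not carry over. Pictures are saved under pics/ and viewed, at most 10 in all, crops included, and the job is handed in when it is done.

```bash
ls; mkdir -p pics; python3 - <<'E'
from rig import bot
import cv2
for n in("top","scene"):
    im=bot.capture(n); cv2.imwrite(f"pics/{n}0.png",im[:,:,::-1]); i=bot.camera_info(n); print(n,i)
o=bot.get_obs();print(o['time'],o['tool_pos'],o['tool_rot'],o['finger_gap'])
E
```

```text
pics
top {'camera_matrix': array([[489.86358025,   0.        , 322.26433573],
       [  0.        , 489.86358025, 237.2432951 ],
       [  0.        ,   0.        ,   1.        ]]), 'pose': array([[-0.02760769,  0.99477878, -0.09824966,  0.50863829],
       [-0.99957196, -0.0265209 ,  0.01235064, -0.06145702],
       [ 0.00968048,  0.09854858,  0.99508516,  1.09471337],
       [ 0.        ,  0.        ,  0.        ,  1.        ]])}
scene {'camera_matrix': array([[488.56853543,   0.        , 316.55931937],
       [  0.        , 488.56853543, 233.97835701],
       [  0.        ,   0.        ,   1.        ]]), 'pose': array([[ 0.3822636 , -0.66612442,  0.64043173,  1.34003393],
       [ 0.92392335,  0.26390071, -0.27698746, -0.39557629],
       [ 0.01549772,  0.69759205,  0.71632754,  0.90843449],
       [ 0.        ,  0.        ,  0.        ,  1.        ]])}
0.1 [ 0.20071397 -0.69582745  0.22032999] [-3.10859313e+00 -4.39459300e-01  6.31610621e-04] 0.0851629646232886
```

View pics/top0.png

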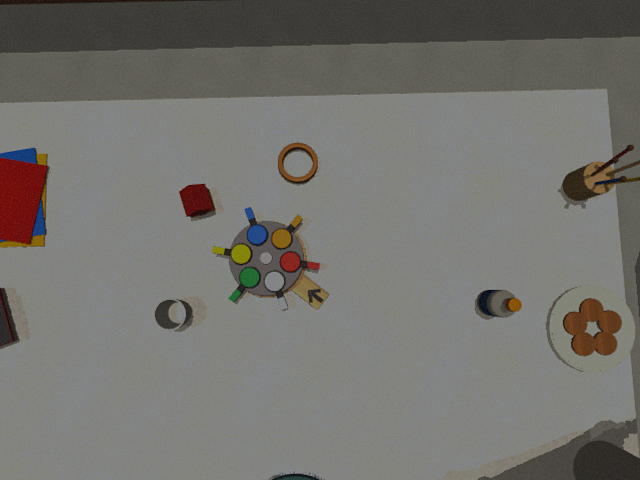

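View pics/scene0.png

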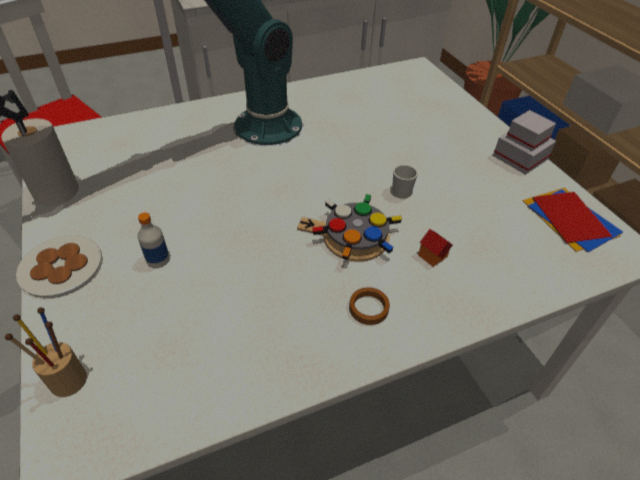

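The top view shows the carousel at about (266,258), with the blue tab's end at (249,212). The tongue is at about (316,296), between the red tab (318,266) and the white tab (285,306), so the wheel looks balanced half way. The house, cup and tape sit 90–110 px from the wheel's centre.

```bash
cat > h.py <<'E'
import numpy as np, cv2
from rig import bot
def ray(name,uv,z,info=None):
    i=info or bot.camera_info(name); K=i['camera_matrix'];P=i['pose']
    d=np.linalg.inv(K)@np.array([uv[0],uv[1],1.]); d=P[:3,:3]@(d*[1,-1,-1]); o=P[:3,3]
    return (o+d*(z-o[2])/d[2])[:2]
HUE={'blue':(100,125),'yellow':(24,34),'green':(50,85),'red':(172,185),'orange':(12,19)}
def measure(im,c=None):
    """top image -> cake centres (z=.06), by hue near the carousel"""
    hsv=cv2.cvtColor(im,cv2.COLOR_RGB2HSV); out={}
    for n,(a,b) in HUE.items():
        h=hsv[...,0].astype(int); h=np.where((h<6)&(b>180),h+180,h)
        m=((h>=a)&(h<=b)&(hsv[...,1]>150)&(hsv[...,2]>60)).astype('uint8')
        w=np.zeros_like(m); cv2.circle(w,(266,258),45,1,-1); m=cv2.morphologyEx(m*w,cv2.MORPH_OPEN,np.ones((9,9)))
        k,l,s,ce=cv2.connectedComponentsWithStats(m)
        if k>1:
            j=1+np.argmax(s[1:,4]); out[n]=(ray('top',ce[j],.06),s[j,4])
    return out
ORD=['blue','yellow','green','white','red','orange']
def wheel(im):
    m=measure(im); c=np.mean([(m[a][0]+m[b][0])/2 for a,b in(('yellow','red'),('green','orange')) if a in m and b in m],axis=0)
    ang=[np.arctan2(*(v[0]-c)[::-1])-ORD.index(n)*np.pi/3 for n,v in m.items() if v[1]>60]
    return c,np.degrees(np.angle(np.mean(np.exp(1j*np.array(ang))))),m
E
python3 - <<'E'
from h import *
im=cv2.imread('pics/top0.png')[:,:,::-1].copy()
c,a,m=wheel(im); print(c,a)
for n,v in m.items(): print(n,v[0],v[1],np.linalg.norm(v[0]-c),np.degrees(np.arctan2(*(v[0]-c)[::-1])))
hsv=cv2.cvtColor(im,cv2.COLOR_RGB2HSV)
print([ (p,hsv[p[1],p[0]].tolist()) for p in [(300,287),(322,290),(315,303),(240,254),(250,277),(290,262),(282,238),(257,234),(340,340)]])
for n,p,z in(('house',(197,207),.0),('cup',(174,314),.04),('tape',(298,163),.02)): q=ray('top',p,z);print(n,q,np.linalg.norm(q-c),np.degrees(np.arctan2(*(q-c)[::-1])))
crop=cv2.resize(im[190:340,180:350],None,fx=4,fy=4,interpolation=cv2.INTER_CUBIC)
cv2.imwrite('pics/crop.png',crop[:,:,::-1])
E
```

```text
[0.56972572 0.04762335] 18.063991180872748
blue [0.62127908 0.06481035] 277 0.05434281613412951 18.437495550378316
yellow [0.58102151 0.09939753] 290 0.05299208677845147 77.69240913296225
green [0.53104726 0.08192309] 267 0.051696186320555254 138.43365090760625
red [ 0.55842994 -0.00415084] 243 0.05299208677845144 -102.30759086703762
[((300, 287), [18, 119, 135]), ((322, 290), [18, 139, 127]), ((315, 303), [21, 117, 133]), ((240, 254), [31, 236, 133]), ((250, 277), [67, 163, 108]), ((290, 262), [2, 189, 132]), ((282, 238), [20, 200, 131]), ((257, 234), [108, 206, 134]), ((340, 340), [15, 4, 130])]
house [0.69272361 0.2053163 ] 0.19998887239341154 52.046361407133496
cup [0.45736639 0.24486515] 0.2269998844111496 119.66812098934554
tape [ 0.78304596 -0.02513579] 0.22538726223442804 -18.833451738816226
```

View pics/crop.png

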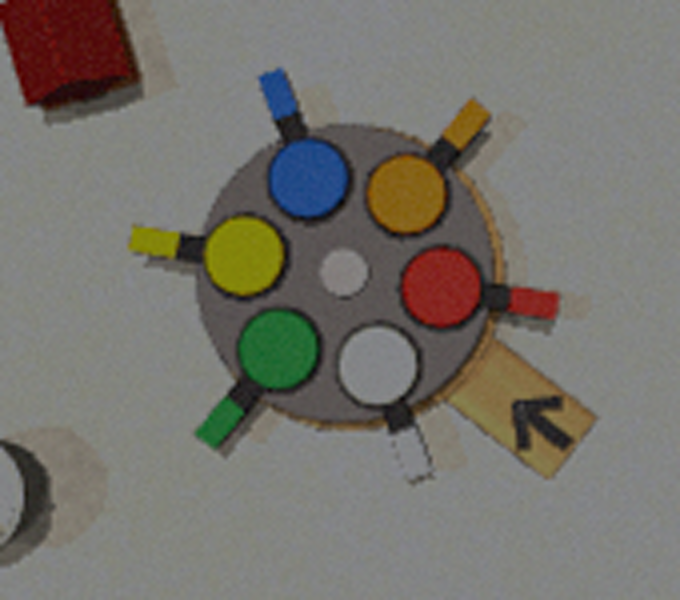

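In the crop, the tongue's end runs from (596,417) to (549,478), midway between the red and white tabs. The blue tab is at (280,100). I'll work out the tongue's direction and move.

```bash
sed -i "s/'orange':(12,19)/'orange':(12,23)/" h.py; python3 - <<'E'
from h import *
im=cv2.imread('pics/top0.png')[:,:,::-1].copy()
c,a,m=wheel(im); print(c,a)
t=ray('top',(180+572.5/4-.4,190+447.5/4-.4),.010); d=t-c
ar=np.degrees(np.arctan2(d[1],d[0])); print('tongue',t,np.linalg.norm(d),ar,'wheel',(a-ar)%360)
# IK check along arcs for tool down
from scipy.spatial.transform import Rotation as R
for th in range(-180,180,30):
    p=[c[0]+.107*np.cos(np.radians(th)),c[1]+.107*np.sin(np.radians(th)),.054]
    print(th,[ (y,bot.solve_ik(p,(R.from_euler('z',y,degrees=True)*R.from_euler('x',180,degrees=True)).as_rotvec()) is not None) for y in(-90,-45,0,45,90)])
E
```

```text
[0.57034621 0.04756761] 18.51169410374534
tongue [ 0.47397333 -0.07201703] 0.15358456641000956 -128.8652287446727 wheel 147.37692284841802
-180 [(-90, True), (-45, True), (0, True), (45, True), (90, True)]
-150 [(-90, True), (-45, True), (0, True), (45, True), (90, True)]
-120 [(-90, True), (-45, True), (0, True), (45, True), (90, True)]
-90 [(-90, True), (-45, True), (0, True), (45, True), (90, True)]
-60 [(-90, True), (-45, True), (0, True), (45, True), (90, True)]
-30 [(-90, True), (-45, True), (0, True), (45, True), (90, True)]
0 [(-90, True), (-45, True), (0, True), (45, True), (90, True)]
30 [(-90, True), (-45, True), (0, True), (45, True), (90, True)]
60 [(-90, True), (-45, True), (0, True), (45, True), (90, True)]
90 [(-90, True), (-45, True), (0, True), (45, True), (90, True)]
120 [(-90, True), (-45, True), (0, True), (45, True), (90, True)]
150 [(-90, True), (-45, True), (0, True), (45, True), (90, True)]
```

```bash
cat >> h.py <<'E'
from scipy.spatial.transform import Rotation as R
C=np.array([.5703,.0476]); AR=-128.9
ROT=(R.from_euler('z',-100,degrees=True)*R.from_euler('x',180,degrees=True)).as_rotvec()
def P(th,z=.054,r=.107): return [C[0]+r*np.cos(np.radians(th)),C[1]+r*np.sin(np.radians(th)),z]
def arc(a,b,step=12,v=.06):
    for t in np.linspace(a,b,int(np.ceil(abs(b-a)/step))+1)[1:]:
        bot.movel(P(t),v); o=bot.get_obs(); print('arc %.0f'%t,o['contact_force'].round(1) if hasattr(o['contact_force'],'round') else o['contact_force'])
def look(fn):
    im=bot.capture('top'); cv2.imwrite(f'pics/{fn}.png',im[:,:,::-1]); c,a,m=wheel(im); print(fn,'c',c,'wheel',(a-AR+90)%360-90,list(m),'t',bot.get_obs()['time'])
E
python3 - <<'E'
from h import *
bot.grip(0.0,20)
o=bot.get_obs(); print(o['time'])
bot.move_to([.35,-.5,.32],ROT)
bot.move_to(P(-10,.2),ROT)
o=bot.get_obs(); print(o['time'],o['tool_pos'],o['q'],o['finger_gap'])
look('b')
bot.movel(P(-10),.1); o=bot.get_obs(); print(o['tool_pos'],o['contact_force'],o['time'])
im=bot.capture('scene'); cv2.imwrite('pics/s1.png',cv2.resize(im[150:310,260:480],None,fx=3,fy=3)[:,:,::-1])
E
```

```text
0.8667
4.975 [0.6757424  0.02675322 0.20053627] [-0.45569635  0.60464739  0.53118619  1.75953884 -0.38134441  0.88081418
 -3.07479436] -0.0002427042912419605
b c [0.57038022 0.04576792] wheel 149.1773791920097 ['blue', 'green', 'red', 'orange'] t 5.025
[0.67624854 0.0289778  0.05470675] [ 0.04987002 -0.46398997  0.25743763] 6.6333
```

View pics/s1.png

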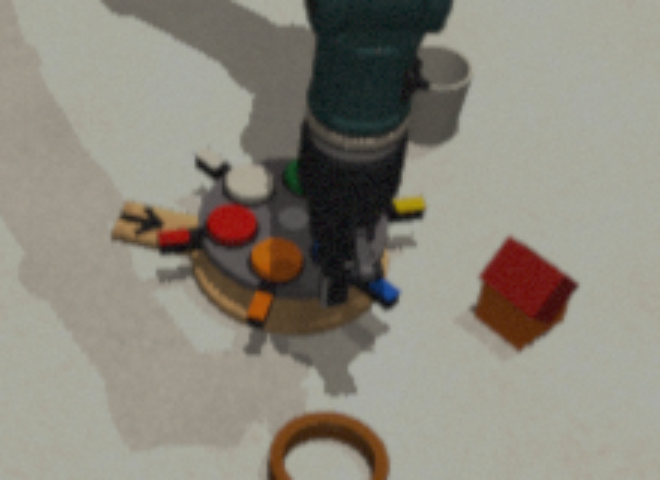

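The fingers stand at (335,290), clear of both the orange and blue tabs. Joint 7 is almost at its limit, so I'll look for a better yaw before sweeping.

```bash
python3 - <<'E'
from h import *
for y in (-100,-60,-30,0,30,60,90):
    r=(R.from_euler('z',y,degrees=True)*R.from_euler('x',180,degrees=True)).as_rotvec()
    print(y,[ (lambda q: None if q is None else (round(q[4],1),round(q[6],1)))(bot.solve_ik(P(t),r)) for t in(-10,-50,-90,-120,-150)])
E
```

```text
-100 [(np.float64(-0.5), np.float64(-3.0)), (np.float64(-0.5), np.float64(-2.9)), (np.float64(-0.5), np.float64(-2.8)), (np.float64(-0.5), np.float64(-2.8)), (np.float64(-0.6), np.float64(-2.8))]
-60 [(np.float64(-0.3), np.float64(-2.5)), (np.float64(-0.3), np.float64(-2.4)), (np.float64(-0.3), np.float64(-2.3)), (np.float64(-0.3), np.float64(-2.3)), (np.float64(-0.3), np.float64(-2.4))]
-30 [(np.float64(-0.1), np.float64(-2.1)), (np.float64(-0.1), np.float64(-2.0)), (np.float64(-0.1), np.float64(-2.0)), (np.float64(-0.1), np.float64(-2.0)), (np.float64(-0.1), np.float64(-2.0))]
0 [(np.float64(0.1), np.float64(-1.7)), (np.float64(0.1), np.float64(-1.6)), (np.float64(0.1), np.float64(-1.6)), (np.float64(0.1), np.float64(-1.6)), (np.float64(0.1), np.float64(-1.7))]
30 [(np.float64(0.2), np.float64(-1.4)), (np.float64(0.2), np.float64(-1.3)), (np.float64(0.3), np.float64(-1.3)), (np.float64(0.3), np.float64(-1.3)), (np.float64(0.3), np.float64(-1.4))]
60 [(np.float64(0.4), np.float64(-1.0)), (np.float64(0.4), np.float64(-0.9)), (np.float64(0.4), np.float64(-0.9)), (np.float64(0.4), np.float64(-1.0)), (np.float64(0.5), np.float64(-1.1))]
90 [(np.float64(1.0), np.float64(-1.0)), (np.float64(1.1), np.float64(-0.9)), (np.float64(1.1), np.float64(-1.0)), (np.float64(1.1), np.float64(-1.1)), (np.float64(1.1), np.float64(-1.2))]
```

The arc takes joint 7 away from its limit, so I can sweep as I am.

```bash
python3 - <<'E'
from h import *
look('c0')
arc(-10,-34); look('c1')
arc(-34,-82); look('c2')
print(bot.get_obs()['q'])
E
```

```text
c0 c [0.57238643 0.04598046] wheel 148.38077182599613 ['blue', 'green', 'red', 'orange'] t 6.7333
arc -22 [-1.5  1.4  0.2]
arc -34 [-0.2  0.3 -0.3]
c1 c nan wheel nan ['red'] t 7.8333
arc -46 [ 1.4 -0.3 -0. ]
arc -58 [-0.5  0.1  0.1]
arc -70 [ 0.  -0.1  0.4]
arc -82 [ 0.6  0.8 -0.4]
c2 c nan wheel nan ['blue', 'yellow'] t 9.9833
[-0.23399012  0.69103503  0.36718985  2.03759896 -0.49900266  0.49863689
 -2.81568693]
  return _methods._mean(a, axis=axis, dtype=dtype,
  ret = ret.dtype.type(ret / rcount)
```

```bash
python3 - <<'E'
from h import *
im=cv2.imread('pics/c2.png')[:,:,::-1].copy()
for n,v in measure(im).items(): print(n,v[1],v[0],np.degrees(np.arctan2(*(v[0]-C)[::-1]))-60*ORD.index(n)-AR, np.linalg.norm(v[0]-C))
s=bot.capture('scene')
cv2.imwrite('pics/c2s.png',np.hstack([cv2.resize(im[170:340,180:340],(376,400)),cv2.resize(s[150:310,290:450],(400,400))])[:,:,::-1])
E
```

```text
blue 288 [0.62071081 0.06496091] 147.90312085728405 0.05331651548441313
yellow 290 [0.58102665 0.09931748] 147.18250566459182 0.05281817040341967
```

View pics/c2s.png

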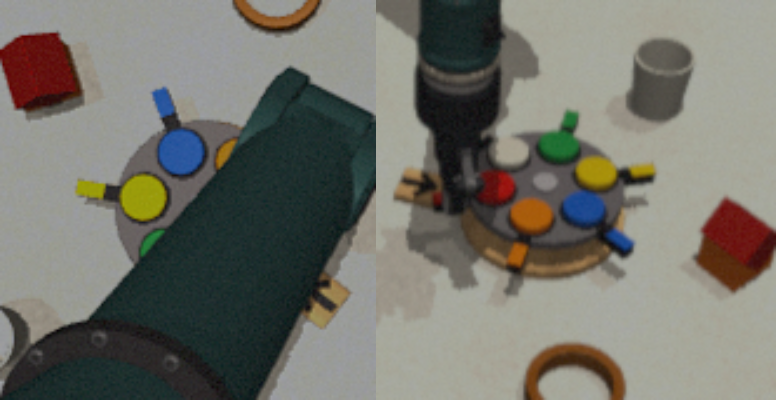

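The wheel still reads 147°. The finger now stands by the red tab, so it passed the orange tab without moving it. I'll project where the fingertip should be and see whether it rides too high.

```bash
cat >> h.py <<'E'
def proj(name,p):
    i=bot.camera_info(name);q=i['pose'];x=q[:3,:3].T@(np.array(p)-q[:3,3]); u=i['camera_matrix']@(x*[1,-1,-1]); return u[:2]/u[2]
E
python3 - <<'E'
from h import *
for z in (.0,.02,.032,.045,.055):
    u=proj('scene',[.676,.029,z]); print('s1',z,((u-[260,150])*3).round())
o=bot.get_obs();t=o['tool_pos']; print(t,o['finger_gap'])
for z in (.0,.02,.032,.045,.055):
    u=proj('scene',[t[0],t[1],z]); print('c2',z,((u-[290,150])*2.5+[376,0]).round())
u=proj('top',P(-42,.053)); print('tab top',u)
im=cv2.imread('pics/c1.png'); s=bot.capture('scene')
cv2.imwrite('pics/c1v.png',np.hstack([cv2.resize(im[180:340,180:340],(400,400)),cv2.resize(s[190:260,300:370],(400,400),interpolation=cv2.INTER_CUBIC)[:,:,::-1]]))
E
```

```text
s1 0.0 [322. 349.]
s1 0.02 [325. 333.]
s1 0.032 [326. 323.]
s1 0.045 [328. 312.]
s1 0.055 [329. 304.]
[ 0.58568801 -0.05822046  0.05410225] -0.00028658718297428865
c2 0.0 [452. 252.]
c2 0.02 [452. 238.]
c2 0.032 [452. 230.]
c2 0.045 [453. 221.]
c2 0.055 [453. 214.]
tab top [298.27229952 220.08025368]
```

View pics/c1v.png

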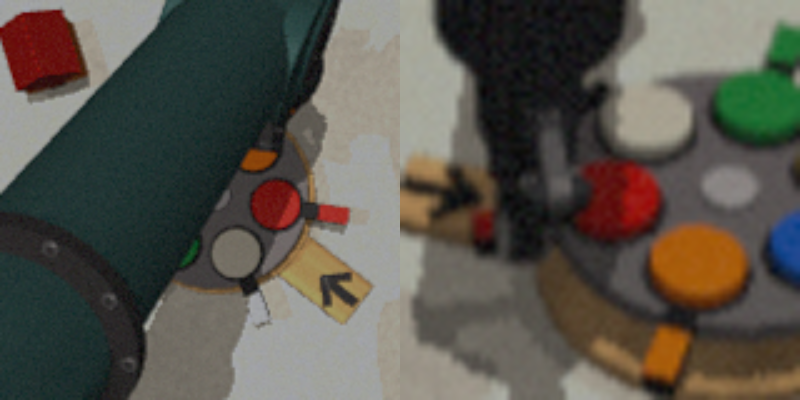

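The fingertip's lower edge in the scene view matches z ≈ 0.055, so it rode just above the tabs. I'll go back and come down 18 mm lower, which still clears the foot if the stated tip offset is right.

```bash
sed -i 's/def P(th,z=.054/def P(th,z=.036/' h.py; python3 - <<'E'
from h import *
bot.movel(P(-82,.09),.12); bot.movel(P(-10,.09),.15); bot.movel(P(-10),.08)
print(bot.get_obs()['tool_pos'],bot.get_obs()['contact_force'])
arc(-10,-34)
im=bot.capture('scene'); cv2.imwrite('pics/d1.png',im[:,:,::-1])
arc(-34,-46); 
im2=bot.capture('scene'); print(bot.get_obs()['time'])
cv2.imwrite('pics/d1v.png',np.hstack([cv2.resize(i[170:280,290:400],(400,400),interpolation=cv2.INTER_CUBIC) for i in(im,im2)])[:,:,::-1])
E
```

```text
[0.67602926 0.02883215 0.03612189] [0.37857938 0.16011364 0.15130602]
arc -22 [ 0.3  0.8 -0.3]
arc -34 [-0.8 -0.3  0.3]
arc -46 [0.4 0.9 0.2]
14.025
```

View pics/d1v.png

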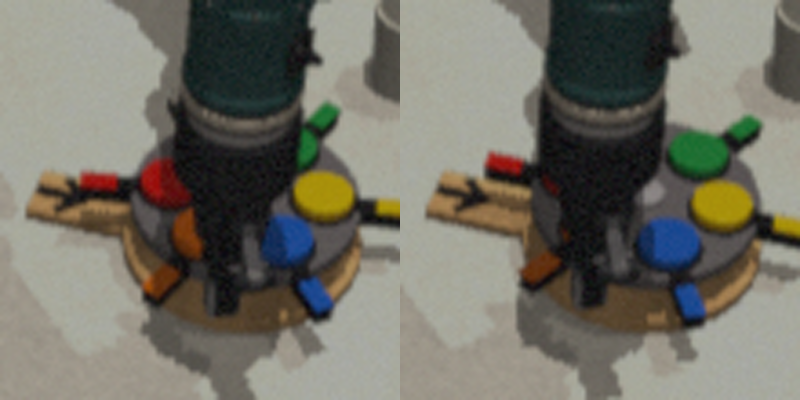

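The wheel now follows the finger: the red tab has moved from (100,182) to (505,165), past the arrow. I'll carry on, measuring the wheel from the scene camera, where less of it is hidden.

```bash
cat >> h.py <<'E'
def ws():
    im=bot.capture('scene'); hsv=cv2.cvtColor(im,cv2.COLOR_RGB2HSV); u=proj('scene',[*C,.06]); r={}
    for n,(a,b) in HUE.items():
        h=hsv[...,0].astype(int); h=np.where((h<6)&(b>180),h+180,h)
        m=((h>=a)&(h<=b)&(hsv[...,1]>130)&(hsv[...,2]>40)).astype('uint8'); w=np.zeros_like(m); cv2.circle(w,(int(u[0]),int(u[1])),38,1,-1)
        m=cv2.morphologyEx(m*w,cv2.MORPH_OPEN,np.ones((7,7))); k,l,s,ce=cv2.connectedComponentsWithStats(m)
        if k>1:
            j=1+np.argmax(s[1:,4]); d=ray('scene',ce[j],.057)-C
            r[n]=(int(s[j,4]),round((np.degrees(np.arctan2(d[1],d[0]))-60*ORD.index(n)-AR+90)%360-90),round(np.linalg.norm(d)*1000))
    print(r,'t',bot.get_obs()['time']); return im
E
python3 - <<'E'
from h import *
ws(); arc(-46,-82); ws(); arc(-82,-90,8); ws()
E
```

```text
{'blue': (186, 118, 61), 'yellow': (153, 115, 55), 'green': (143, 112, 49)} t 14.075
arc -58 [ 0.  -0.   0.7]
arc -70 [0.7 0.7 0.4]
arc -82 [ 1.  -0.1 -0.6]
{'blue': (187, 99, 60), 'yellow': (150, 95, 57), 'green': (142, 89, 50), 'red': (161, 105, 49), 'orange': (130, 105, 52)} t 15.7
arc -90 [ 0.9 -0.3  0.2]
{'blue': (178, 91, 60), 'yellow': (165, 86, 56), 'green': (144, 80, 52), 'red': (151, 95, 48), 'orange': (126, 98, 51)} t 16.15
```

```bash
python3 - <<'E'
from h import *
arc(-90,-96,8); ws(); arc(-96,-148); im=ws()
cv2.imwrite('pics/e.png',cv2.resize(im[160:290,280:410],(500,500))[:,:,::-1])
E
```

```text
arc -96 [-0.2  0.9  0. ]
{'blue': (187, 78, 59), 'yellow': (156, 72, 57), 'green': (153, 66, 53), 'red': (171, 78, 46), 'orange': (151, 81, 52)} t 16.5333
arc -106 [-0.  -0.3  0.3]
arc -117 [-0.3 -0.4 -0.4]
arc -127 [ 0.  -0.3  0.2]
arc -138 [ 0.  -1.   0.8]
arc -148 [-0.4  0.2 -0.6]
{'blue': (176, 35, 54), 'yellow': (158, 30, 57), 'green': (164, 23, 58), 'red': (155, 25, 45), 'orange': (159, 33, 48)} t 18.9583
```

View pics/e.png

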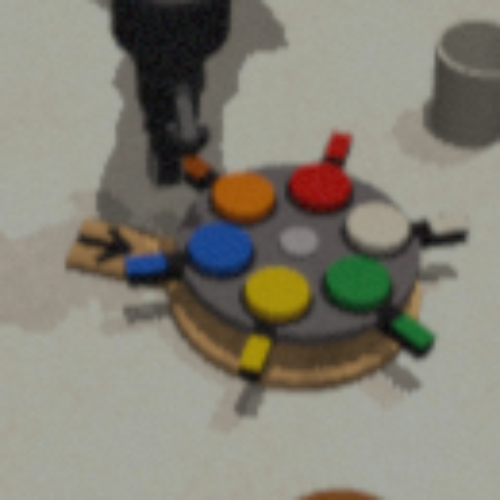

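The blue tab at (145,265) is coming up to the arrow and the wheel is near 29°. I'll step on in small amounts until it jumps.

```bash
python3 - <<'E'
from h import *
for a in (-148,-150):
    arc(a,a-2); ws()
bot.sleep(.4); ws()
E
```

```text
arc -150 [-0.4 -0.1 -0.1]
{'blue': (176, 34, 54), 'yellow': (151, 29, 57), 'green': (171, 23, 58), 'red': (163, 24, 46), 'orange': (150, 33, 49)} t 19.2583
arc -152 [-0.  -1.  -0.1]
{'blue': (174, 29, 54), 'yellow': (154, 24, 57), 'green': (173, 18, 59), 'red': (166, 18, 47), 'orange': (143, 27, 47)} t 19.5583
{'blue': (166, 8, 51), 'yellow': (146, 3, 56), 'green': (158, -2, 60), 'red': (163, -8, 48), 'orange': (154, 2, 46)} t 20.0083
```

It clicked in. I'll back the finger outward and up, then check.

```bash
python3 - <<'E'
from h import *
bot.movel(P(-150,.036,.125),.08); bot.movel(P(-145,.25,.14),.15); bot.move_to([.35,-.4,.35],ROT); bot.sleep(.5)
im=bot.capture('top'); cv2.imwrite('pics/f.png',cv2.resize(im[140:350,140:350],(560,560))[:,:,::-1])
c,a,m=wheel(im); print(c,a-AR,list(m),bot.get_obs()['time']); ws()
E
```

```text
[0.57141504 0.04767534] -0.41826739261122725 ['blue', 'yellow', 'green', 'red', 'orange'] 23.9917
{'blue': (164, 8, 51), 'yellow': (145, 3, 56), 'green': (172, -2, 60), 'red': (161, -8, 48), 'orange': (148, 1, 47)} t 24.0417
```

View pics/f.png

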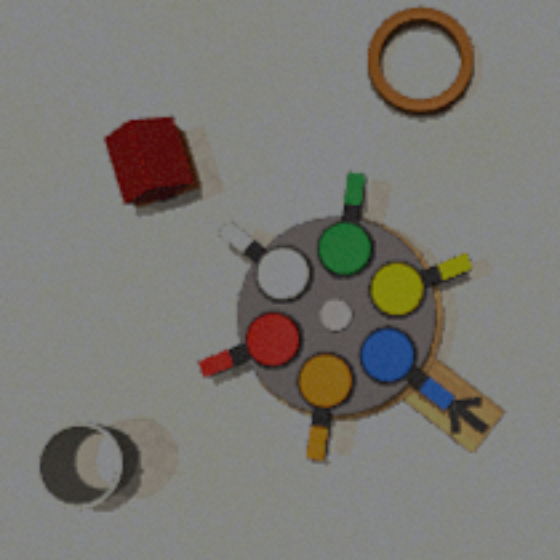

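The blue tab, at (437,392), lies along the tongue over the arrow. The carousel and the other things are where they were, so I'll hand it in.

```bash
python3 -c "
from rig import bot
print(bot.finish_job())"
```

```text
the job is handed in; nothing more can be done
None
```

I handed the job in at about 24 s with the blue tab clicked in over the arrow (0.4° off by the top camera), the carousel's centre within about 2 mm of where it started, and the cup, tape and house unmoved in the last picture (the glue bottle was outside it); the rig gave no verdict.

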